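Bar the carafes in the lift-up locker and shut it

ROBOT

A 6-joint arm with a two-finger parallel gripper is mounted at the origin on the work surface. World frame = base frame: x ahead of the robot, y to its left, z up, the work surface at z = 0. Lengths are in m, angles in rad, forces in N, time in s.
With the tool pointing down it reaches from about 0.275 to 1 m from the base axis. Payload 8.4 kg.
Tool frame: the origin (TCP) lies on the centre line of the jaws, within the pads' length; the fingertips stand 17 mm ahead of it and the grasp point (between the pads) lies 2 mm behind it (bot.tcp_to_tips is the y of the fingertips in the tool frame, in m); y points along the fingers, z is the direction in which the jaws open and shut, and the axes are right-handed (so a half turn about y gives the same grasp; the last joint's range is limited). The gripper opens to 85 mm and grips with 20 to 120 N. Pads are 22 mm wide; open, the fingers measure 114 mm over their backs; the gripper's body (76 mm by 85 mm) begins 54 mm behind the grasp point. The pads swing forward as they close: fully open they stand 13 mm farther back than shut.
Start: joints at [-1.262, 0.353, 1.633, -0, 1.155, -0.002], TCP at [0.191, -0.595, 0.248] pointing down, gripper open.
Joint ranges: [-2.63, 2.63], [-0.92, 2.1], [0.06, 2.66], [-1.3, 4.44], [0, 2.69], [-3.02, 3.02]. Speed limits (rad/s): [2.22, 2.22, 2.79, 3.14, 3.14, 3.14].

INTERFACE

Orientations are given as a unit quaternion [x, y, z, w].
In Python, from workcell import bot, hand, kinematics, get_obs, vision, hand_in gives the robot as it stands. The module is installed in compiled form; this text tells all that it offers. Calls block until the motion is done:
- bot.reach(position, orientation): joint-space move of the TCP to a pose.
- bot.servo_line(position, ori=None, velocity=0.15): straight line of the TCP; ori=None keeps the orientation; velocity is the mean speed in m/s.
- bot.goto_joints(angles): joint-space move.
- hand.move_gripper(opening, strength=None): finger opening in m; strength is the grip in N (None keeps the last); returns when the fingers have stopped.
- bot.dwell(seconds).
- kinematics.solve_ik(position, orientation): joint angles nearest the present ones, or None.
- get_obs(): the state.
- vision.read_camera(name): name is "scene" or "top"; returns a dict with "frame" (480x640x3 uint8, red, green, blue), "intrinsics" (3x3 intrinsics, pixels), "view" (4x4, takes a point from world to camera coordinates). Camera axes: x right, y down, z forward; pixel columns grow to the right and rows downward; lengths in m; the calibration is good to about 2 mm. A picture is of the moment at which its call begins. There is no depth.
A pose or a line that the arm cannot do raises bot.IKError and nothing moves.
- hand_in(): hands the job in, once; it reports no verdict.
The state is a dict: "time_s": time; "joint_pos": joint angles; "joint_vel": joint speeds; "joint_efforts": joint torques, N m; "position": TCP position; "orientation": TCP orientation; "wrist_force": force on the tool from outside, world axes, zero at the start; "ft_torque": the same for the moment, N m; "gripper_width": finger opening in m.
Only numpy, scipy, OpenCV 4.12 (cv2) and the standard library are available. Lean on these libraries where they do the work, as an engineer would, in place of code of your own. Each camera call takes 0.05 s, during which the arm holds its last target. There are 200 camera calls.

TASK

Raise the blue-framed lift-up door of the black glassware locker until its stay locks, and lay the aluminium retaining bar, orange grip up, across the two white saddles in front of the small carafes. Then press the red release pad so that the door sinks, and push it gently down until it is fully shut over the bar. Leave the carafes standing and do not disturb the other things on the counter.

Things in the scene. Friction and masses are not known exactly. Their poses are not given: they have to be found in the camera images.
- locker: black locker fixed on the counter. Origin: on the counter below the middle of the door's hinge line; x points front to back (away from the robot), y left, z up. Spans x -139 to +100, y +-135 mm; front wall 66 mm high, rear part 150 mm high with clear top and back; inner floor 12 mm up. Grey stay housing on its left: x +25 to +100, y +139 to +165, 160 mm high.
- door (a joint): lift-up door, angle in rad: 0 shut, the stay locks it upright at 2.11 (raise it past about 2.16, then let it come back onto the catch), end stop 2.30. Damped stiff hinge: 0.3 (low) to 1.0 N m (top) to raise. Unlocked above about 0.7 rad it sinks slowly by itself and stops at about 0.7; from there it stays where left and needs some 0.4 N m to push down; it stays shut.
- door_hinge (a point): middle of the door's hinge line (along the locker's y), 150 mm above the counter. Door: clear panel in a blue frame, 6 mm thick with its middle plane through the hinge line, 250 mm wide, 160 mm from hinge line to lower edge; shut, it slopes down towards the robot, 30 deg below level.
- door_lip (a point): middle of the upper face of the blue lip on the door's lower edge. Shut: lip level, 6 mm thick, 153.6 mm in front of the hinge line, upper face 73 mm above the counter, front edge 171 mm in front of the hinge line, last 32 mm free underneath. Raise the door with a finger under the lip (hand tilted about 45 deg), then push on lip and underside.
- catch (a joint): catch of the stay, rad: 0 at rest (it hooks the door's pin at door angle 2.11), 0.35 with the red pad fully pressed; the door is free above about 0.25. It springs back, so hold the pad down until the door has begun to sink (up to 1 s). About 4 N on the pad.
- release_pad (a point): middle of the upper face of the red release pad, 34 x 30 mm, pressed straight down 14 mm. At rest 82 mm behind the hinge line, 152 mm left of the locker's middle, 208 mm above the counter. The upright door's top is 340 mm above the counter, at most 22 mm behind the hinge line, and ends 125 mm left of the middle.
- bar_grip (a point): centre of the orange grip block of the loose retaining bar, 28 mm above its underside. Bar: aluminium, 18 mm (its x) by 210 mm (its y) by 14 mm high; grip block on its middle 22 mm (x) by 20 mm (y), from 14 to 42 mm above the underside. 0.1 to 0.2 kg. Starts on the counter left of the locker, grip up.
- saddle_left (a point): bottom of the notch of the left white saddle in the locker, 40 mm above the counter, 85 mm in front of the hinge line, 90 mm left of the middle. Notch open at the top, 30 mm front to back, 18 mm deep; saddle 14 mm thick (y). Bar laid: grip half-way between the saddles, its centre 68 mm above the counter; the shut door clears it by 8 mm.
- saddle_right (a point): bottom of the notch of the right saddle, the same on the right
- carafe0_mid (a point): half-way up a small glass carafe with white cap standing loose in the locker behind the saddles, 44 mm across, 98 mm tall; to be left standing
- carafe1_mid (a point): half-way up a small glass carafe with white cap standing loose in the locker behind the saddles, 44 mm across, 98 mm tall; to be left standing
- carafe2_mid (a point): half-way up a small glass carafe with white cap standing loose in the locker behind the saddles, 44 mm across, 98 mm tall; to be left standing
- jug_mid (a point): half-way up a bystander to be left alone: clear plastic jug, 90 mm across, 150 mm tall
- bowl_mid (a point): half-way up a bystander to be left alone: white bowl, 120 mm across, 50 mm tall
- sifter_mid (a point): half-way up a bystander to be left alone: aluminium tin, 100 mm across, 90 mm tall
- jar_mid (a point): half-way up a bystander to be left alone: glass jar with steel lid, 70 mm across, 100 mm tall
- tumbler_mid (a point): half-way up a bystander to be left alone: green tumbler, 70 mm across, 100 mm tall
- scoop_mid (a point): half-way up a bystander to be left alone: white measuring scoop, 60 mm across, 36 mm tall, flat handle 80 mm long
Things that resemble listed ones, but are neither listed nor needed, are in the scene too. Of the things shaped like the part that bears bar_grip, the aluminium one is meant.

How it is judged:
On the way, in this order (a step that is already met when the one before it is completed fails the run):
1. the door is raised and its stay has locked (value of joint door above 2.08 rad and value of joint catch below 0.06 rad), for 0.3 s.
2. the bar lies in both saddles and is let go, the door still up (x of bar_grip in the frame of locker between -0.093 and -0.077 m and y of bar_grip in the frame of locker between -0.015 and 0.015 m and z of bar_grip in the frame of locker between 0.063 and 0.073 m and angle between the y axis of bar_grip and the y axis of locker, either way round below 0.1 rad and angle between bar_grip's own z axis and vertical below 0.1 rad and value of joint door above 2 rad and contact force between the fingers and bar below 0.2 N), for 0.3 s.
3. the red pad is pressed and the stay unlocked (value of joint catch above 0.2 rad), for 0.1 s.
4. the door has come down off the stay (value of joint door below 1.5 rad), for 0.1 s.
At the end, for the whole second after the job is handed in: door shut (within 0.06 rad), catch back at rest, bar lying level in both saddles with its grip up (grip centre within 8 mm front to back and 15 mm sideways of half-way between the saddles, 5 mm in height, 0.1 rad), carafes in the locker upright (value of joint each of door, catch below 0.06 rad and x of bar_grip in the frame of locker between -0.093 and -0.077 m and y of bar_grip in the frame of locker between -0.015 and 0.015 m and z of bar_grip in the frame of locker between 0.063 and 0.073 m and angle between the y axis of bar_grip and the y axis of locker, either way round below 0.1 rad and angle between bar_grip's own z axis and vertical below 0.1 rad and angle between each of carafe0_mid, carafe1_mid, carafe2_mid's own z axis and vertical below 0.2 rad); the robot touches nothing.
It fails at once if the door is slammed (faster than 4 rad/s) (velocity of joint door below -4 rad/s).
It fails at once if a carafe in the locker is tipped or shifted by more than 40 mm (angle between any of carafe0_mid, carafe1_mid, carafe2_mid's own z axis and vertical above 0.5 rad or distance of any of carafe0_mid, carafe1_mid, carafe2_mid from where it was at the start of the episode above 0.04 m).
It fails at once if another thing on the counter is tipped or moved by more than 50 mm (distance of any of jug_mid, bowl_mid, sifter_mid, jar_mid, tumbler_mid, scoop_mid from where it was at the start of the episode above 0.05 m or angle between any of jug_mid, bowl_mid, sifter_mid, jar_mid, tumbler_mid, scoop_mid's own z axis and vertical above 0.5 rad).
It also fails if it takes over 72 s, if anything falls off the work surface, if the arm or the gripper's body presses on something with over 40 N, if the wrist force passes 120 N, or if a joint passes its speed limit or range.

## Working session

There is one attempt and no reset: what is moved stays moved. The work goes in short steps, each a Python script; the robot and the scene stay as the last script left them, time stands still between calls to the robot, and variables do not carry over. Pictures are saved under pics/ and viewed, about 8 in all and at most 12, crops included, and the job is handed in when it is done.

```bash
mkdir -p pics
python3 - <<'E'
from workcell import *
import cv2,numpy as np
for n in("scene","top"):
    c=vision.read_camera(n); cv2.imwrite(f"pics/{n}0.png",c["frame"][:,:,::-1]); np.savez(f"{n}0.npz",**c)
    print(n,c["intrinsics"].tolist(),np.round(c["view"],4).tolist())
o=get_obs();print(o["time_s"],o["orientation"],o["wrist_force"])
E
```

```text
scene [[464.8570295590089, 0.0, 317.5399621936762], [0.0, 464.8570295590089, 240.84265482443806], [0.0, 0.0, 1.0]] [[0.8197, 0.5727, 0.0005, -0.3626], [0.3246, -0.4639, -0.8243, -0.0228], [-0.4719, 0.6759, -0.5662, 1.3804], [0.0, 0.0, 0.0, 1.0]]
top [[560.1982333648658, 0.0, 322.9230723628102], [0.0, 560.1982333648658, 246.04696524800028], [0.0, 0.0, 1.0]] [[-0.0171, -0.9994, -0.0303, 0.0103], [-0.9953, 0.0199, -0.095, 0.5001], [0.0955, 0.0286, -0.995, 1.3227], [0.0, 0.0, 0.0, 1.0]]
0.1 [-0.1094996   0.69899845 -0.6981713   0.10939757] [-0.17655712 -0.27300137  0.76623158]
```

View pics/scene0.png

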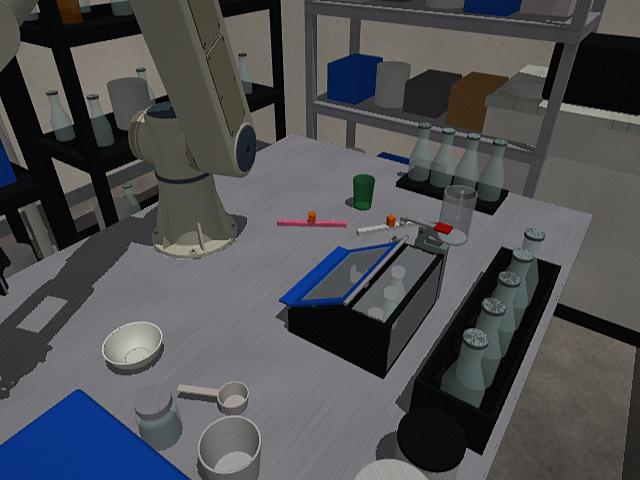

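View pics/top0.png

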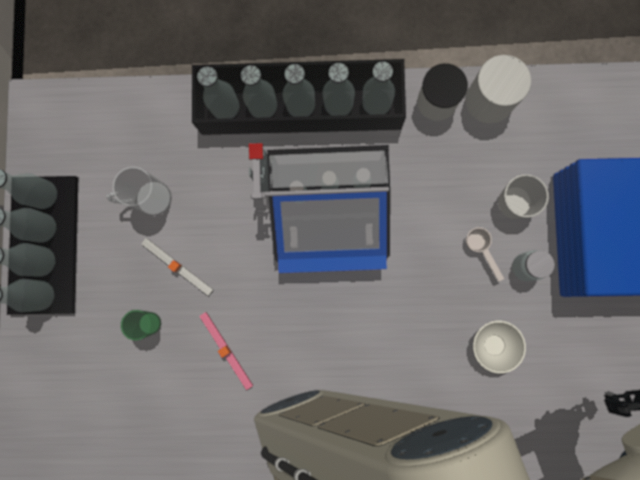

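```bash
cat > h.py <<'E'
import numpy as np,cv2
def cast(c,px,z):
    K,V=c["intrinsics"],c["view"];R,t=V[:3,:3],V[:3,3]
    d=R.T@np.linalg.solve(K,[px[0],px[1],1.]);o=-R.T@t
    return o+d*(z-o[2])/d[2]
def proj(c,p):
    q=c["intrinsics"]@(c["view"][:3,:3]@np.asarray(p)+c["view"][:3,3]);return q[:2]/q[2]
def hsvmask(c,lo,hi):
    return cv2.inRange(cv2.cvtColor(c["frame"],cv2.COLOR_RGB2HSV),np.array(lo),np.array(hi))
def blobs(m,amin=15):
    n,l,s,ce=cv2.connectedComponentsWithStats(m)
    return [(s[i,4],ce[i],l==i) for i in range(1,n) if s[i,4]>=amin]
E
python3 - <<'E'
from h import *
t=np.load("top0.npz");s=np.load("scene0.npz")
for n,c in(("top",t),("scene",s)):
    for nm,lo,hi in(("red",(0,180,120),(4,255,255)),("orange",(6,150,100),(16,255,255)),("blue",(108,150,60),(125,255,255))):
        for a,ce,m in blobs(hsvmask(c,lo,hi)): print(n,nm,a,ce.round(1))
# lip/door blue in top
for a,ce,m in blobs(hsvmask(t,(108,150,60),(125,255,255))):
    if 270<ce[0]<400:
        cnt=cv2.findContours(m.astype(np.uint8),0,2)[0][0]
        print(a,cv2.approxPolyDP(cnt,3,True)[:,0].tolist())
        # lip front edge: lowest px per column
        xs=np.arange(285,382);ys=np.array([np.where(m[:,x])[0].max()+.5 for x in xs])
        k=np.polyfit(xs,ys,1);print("edge",k)
        A,B=cast(t,(285,np.polyval(k,285)),.070),cast(t,(382,np.polyval(k,382)),.070);print(A,B,np.arctan2(*(A-B)[[0,1]]*[-1,1]))
a=[b for b in blobs(hsvmask(t,(0,180,120),(4,255,255)))if abs(b[1][0]-256)<10][0]
print("pad",cast(t,a[1],.208))
# bars: bright low-sat area near grips
hs=cv2.cvtColor(t["frame"],cv2.COLOR_RGB2HSV);print(hs[255,160],hs[280,195],hs[300,170], t["frame"][255,160],t["frame"][280,195])
im=cv2.resize(t["frame"][130:400,100:400,::-1],None,fx=2,fy=2,interpolation=cv2.INTER_CUBIC)
i2=cv2.resize(s["frame"][160:380,240:480,::-1],None,fx=2.2,fy=2.2,interpolation=cv2.INTER_CUBIC)
cv2.imwrite("pics/c1.png",im);cv2.imwrite("pics/c2.png",i2)
E
```

```text
top red 154 [255.6 150.7]
top orange 70 [173.8 265.8]
top orange 71 [223.7 351.2]
top blue 10976 [599.1 227.6]
top blue 3080 [331.1 244. ]
scene red 96 [443.  226.9]
scene orange 66 [311.5 217. ]
scene orange 67 [391.3 220. ]
scene blue 805 [491.9   6.7]
scene blue 2150 [352.1  78.2]
scene blue 432 [  5.3 168.4]
scene blue 159 [394.  157.8]
scene blue 1811 [326.3 278. ]
scene blue 10157 [ 81.1 447.3]
3080 [[385, 193], [273, 197], [279, 270], [385, 267]]
edge [-3.78708184e-02  2.82502735e+02]
[0.43789739 0.08854307 0.07      ] [ 0.44219544 -0.13567539  0.07      ] 0.019166678655419062
pad [0.68802575 0.13468696 0.208     ]
[ 22  16 176] [ 20  16 187] [  0   8 136] [176 173 165] [187 183 175]
```

View pics/c1.png

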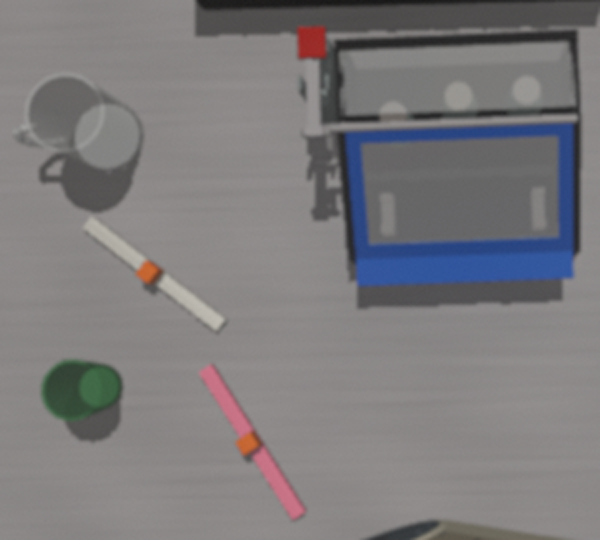

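View pics/c2.png

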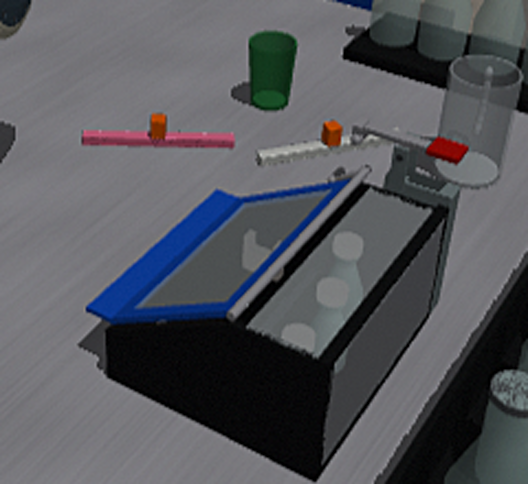

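The bars are the off-white/metallic one with its grip at top px (174,266) and the pink one at (224,351). The pink one is a decoy. The metallic one, clear in both crops, is the aluminium bar. Its ends are near (142,241) and (211,293). Next I'll fix the locker and bar poses.

Run:
```python
from h import *
t=np.load("top0.npz");s=np.load("scene0.npz")
def tri(p,q):
    A=[]
    for c,u in((t,p),(s,q)):
        P=c["intrinsics"]@c["view"][:3];A+=[u[0]*P[2]-P[0],u[1]*P[2]-P[1]]
    X=np.linalg.svd(A)[2][-1];return X[:3]/X[3]
print("pad tri",tri((255.6,150.7),(443,226.9)),"grip tri",tri((173.8,265.8),(391.3,220)), "grip top z=.035",cast(t,(173.8,265.8),.035))
print("lip corners",cast(t,(279,271),.07),cast(t,(386.5,267.5),.07))
# bar axis
hs=cv2.cvtColor(t["frame"],cv2.COLOR_RGB2HSV);m=cv2.inRange(hs,np.array((12,8,150)),np.array((35,60,255)))
for a,ce,b in blobs(m,60):
    if 140<ce[0]<215 and 230<ce[1]<300: print(a,ce)
w=np.zeros_like(m);w[235:300,138:216]=m[235:300,138:216]
m2=cv2.morphologyEx(w,cv2.MORPH_CLOSE,np.ones((9,9)));bb=max(blobs(m2),key=lambda b:b[0])
ys,xs=np.where(bb[2]);r=cv2.minAreaRect(np.c_[xs,ys].astype(np.float32));print(bb[0],bb[1],r)
P=np.array([cast(t,(x,y),.012)[:2] for x,y in zip(xs,ys)]);c=P.mean(0);d=np.linalg.svd(P-c)[2][0];d*=np.sign(d[1])
pr=(P-c)@d;print("bar c",c,"mid",c+d*(pr.max()+pr.min())/2,"len",np.ptp(pr),"yaw of y axis",np.arctan2(-d[0],d[1]))
for px in((297,187),(330,178),(363,175)):print("cap",cast(t,px,.11))
print("camtop",-t["view"][:3,:3].T@t["view"][:3,3])
for h,(n,px) in zip((.05,.09),(("bowl",(498,347)),("x",(140,322)))):print(n,cast(t,px,h))
```

```text
pad tri [0.68829692 0.1348602  0.20521502] grip tri [0.45943118 0.36159661 0.02559784] grip top z=.035 [0.45881626 0.35879414 0.035     ]
lip corners [0.43980093 0.10245969 0.07      ] [ 0.44323707 -0.14605051  0.07      ]
260 [156.69615385 250.68461538]
286 [195.46503497 280.6958042 ]
286 [195.46503497 280.6958042 ] ((195.26022338867188, 280.6617431640625), (36.82653045654297, 7.926239967346191), 37.5685920715332)
bar c [0.42312859 0.31233813] mid [0.42345844 0.31275636] len 0.09078688970553098 yaw of y axis -0.6678065919946246
cap [0.62813031 0.05522073 0.11      ]
cap [ 0.64715651 -0.02023998  0.11      ]
cap [ 0.65230077 -0.09532914  0.11      ]
camtop [ 0.37164665 -0.03746499  1.36387418]
bowl [ 0.2569254  -0.39781116  0.05      ]
x [0.32843085 0.41898235 0.09      ]
```

```bash
cat > m.py <<'E'
from h import *
from workcell import *
from scipy.spatial.transform import Rotation as Ro
import json
O=np.array([.6105,-.019,0]);YAW=.018
RL=Ro.from_euler("z",YAW).as_matrix()
def L(p):return O+RL@np.asarray(p,float)
TIP=bot.tcp_to_tips
def ori(y,z):
    y=np.array(y,float);z=np.array(z,float);y/=np.linalg.norm(y);z-=y*(y@z);z/=np.linalg.norm(z)
    return Ro.from_matrix(np.c_[np.cross(y,z),y,z]).as_quat()
def st(tag=""):
    o=get_obs();print(tag,"t%.2f"%o["time_s"],"pos",o["position"].round(4) if hasattr(o["position"],"round") else o["position"],"F",np.round(o["wrist_force"],1),"g%.4f"%o["gripper_width"],flush=True);return o
def snap(n,f):
    c=vision.read_camera(n);np.savez(f+".npz",**c);cv2.imwrite(f"pics/{f}.png",c["frame"][:,:,::-1]);return c
PHI=np.radians(-32)
def tilt(sgn=1,phi=PHI):
    return ori(RL@[np.cos(phi),0,np.sin(phi)],RL@[0,sgn,0])
def corner_tcp(C,phi=PHI):
    # C: upper front corner of the fingertips, locker frame (x,z), y given
    C=np.asarray(C,float);u=np.array([np.cos(phi),0,np.sin(phi)]);n=np.array([-np.sin(phi),0,np.cos(phi)])
    return L(C-.011*n-TIP*u)
def liptarget(th,y=0.,phi=PHI):
    d=max(0,-phi-th);cx,cz=-.150,-.083-.023*np.tan(d)
    c,s=np.cos(th),np.sin(th)
    return corner_tcp([c*cx+s*cz,y,.150-s*cx+c*cz],phi)
E
python3 - <<'E'
from m import *
print(TIP)
for s in(1,-1):
  for phi in np.radians([-32,-45]):
    q=tilt(s,phi);print("sgn",s,np.degrees(phi))
    for nm,p in[("via",corner_tcp([-.24,0,.2],phi)),("pre",corner_tcp([-.20,0,.055],phi))]+[("%.1f"%a,liptarget(a,0,phi)) for a in(0,.7,1.4,2.2)]:
        j=kinematics.solve_ik(p,q);print(nm,p.round(3),None if j is None else np.round(j,2))
E
```

```text
0.017
sgn 1 -32.0
via [ 0.35  -0.024  0.2  ] None
pre [ 0.39  -0.023  0.055] None
0.0 [ 0.44  -0.022  0.052] None
0.7 [ 0.422 -0.022  0.183] None
1.4 [ 0.483 -0.021  0.283] [-0.13 -0.16  2.54  2.66  0.28  1.96]
2.2 [ 0.611 -0.019  0.32 ] [-0.08  0.    2.29  2.68  0.18  1.98]
sgn 1 -45.0
via [ 0.351 -0.024  0.204] None
pre [ 0.391 -0.023  0.059] None
0.0 [ 0.441 -0.022  0.048] [-0.13  0.59  2.64  3.01  0.88  1.55]
0.7 [ 0.421 -0.022  0.186] [-0.15 -0.05  2.61  2.61  0.23  1.98]
1.4 [ 0.483 -0.021  0.288] [-0.11 -0.21  2.39  0.46  0.2  -2.11]
2.2 [ 0.612 -0.019  0.324] [-0.06 -0.02  2.13  0.24  0.25 -1.86]
sgn -1 -32.0
via [ 0.35  -0.024  0.2  ] None
pre [ 0.39  -0.023  0.055] None
0.0 [ 0.44  -0.022  0.052] None
0.7 [ 0.422 -0.022  0.183] None
1.4 [ 0.483 -0.021  0.283] [-0.13 -0.16  2.54  2.66  0.28 -1.18]
2.2 [ 0.611 -0.019  0.32 ] [-0.08  0.    2.29  2.68  0.18 -1.16]
sgn -1 -45.0
via [ 0.351 -0.024  0.204] None
pre [ 0.391 -0.023  0.059] None
0.0 [ 0.441 -0.022  0.048] [-0.13  0.59  2.64  3.01  0.88 -1.59]
0.7 [ 0.421 -0.022  0.186] [-0.15 -0.05  2.61  2.61  0.23 -1.16]
1.4 [ 0.483 -0.021  0.288] [-0.11 -0.21  2.39  0.46  0.2   1.03]
2.2 [ 0.612 -0.019  0.324] [-0.06 -0.02  2.13  0.24  0.25  1.28]
```

```bash
cat >> m.py <<'E'
def rad(p,phi,sgn=-1):
    a=np.arctan2(p[1],p[0]);h=np.array([np.cos(a),np.sin(a),0])
    return ori(h*np.cos(phi)+np.array([0,0,np.sin(phi)]),[-sgn*h[1],sgn*h[0],0])
E
python3 - <<'E'
from m import *
def go(nm,y,th):
    for ph in range(-70,1,5):
        phi=np.radians(ph);p=liptarget(th,y,phi);j=kinematics.solve_ik(p,rad(p,phi))
        if j is not None: print(nm,ph,p.round(3),np.round(j,2))
for th in(0,.35,.7,1.05,1.4,1.8,2.2): go("th%.2f"%th,0,th)
go("side",-.19,0)
E
```

```text
th0.00 -70 [ 0.444 -0.022  0.016] [-0.05  0.43  2.4   3.1   0.04 -1.53]
th0.00 -65 [ 0.443 -0.022  0.028] [-0.05  0.41  2.45  3.13  0.16 -1.56]
th0.00 -60 [ 0.443 -0.022  0.036] [-0.06  0.42  2.51  3.13  0.3  -1.57]
th0.00 -55 [ 0.442 -0.022  0.042] [-0.06  0.45  2.56  3.13  0.47 -1.57]
th0.00 -50 [ 0.441 -0.022  0.046] [-0.06  0.51  2.6   3.13  0.67 -1.57]
th0.00 -45 [ 0.441 -0.022  0.048] [-0.06  0.59  2.65  3.14  0.88 -1.57]
th0.00 -10 [ 0.442 -0.022  0.055] [-0.06  1.5   2.63  3.12  2.38 -1.59]
th0.00 -5 [ 0.443 -0.022  0.056] [-0.06  1.56  2.59  3.12  2.49 -1.59]
th0.00 0 [ 0.444 -0.022  0.056] [-0.06  1.61  2.54  3.12  2.58 -1.59]
th0.35 -70 [ 0.416 -0.023  0.11 ] [-0.06  0.13  2.41  0.01  0.25  1.56]
th0.35 -65 [ 0.416 -0.022  0.113] [-0.06  0.12  2.47  0.02  0.12  1.55]
th0.35 -60 [ 0.417 -0.022  0.115] [-0.06  0.12  2.52  3.    0.02 -1.44]
th0.35 -55 [ 0.417 -0.022  0.116] [-0.06  0.14  2.57  3.12  0.18 -1.56]
th0.35 -50 [ 0.417 -0.022  0.117] [-0.06  0.18  2.63  3.13  0.37 -1.56]
th0.35 0 [ 0.424 -0.022  0.112] [-0.07  1.6   2.66  3.11  2.68 -1.6 ]
th0.70 -70 [ 0.418 -0.022
[... 4203 characters left out ...]
57]
side -45 [ 0.444 -0.212  0.048] [-0.45  0.56  2.54  3.14  0.75 -1.57]
side -40 [ 0.444 -0.212  0.05 ] [-0.45  0.65  2.58  3.14  0.96 -1.57]
side -35 [ 0.444 -0.212  0.052] [-0.45  0.75  2.61  3.14  1.18 -1.57]
side -30 [ 0.444 -0.212  0.053] [-0.45  0.87  2.62  3.14  1.4  -1.57]
side -25 [ 0.444 -0.212  0.053] [-0.45  1.    2.63  3.13  1.61 -1.57]
side -20 [ 0.444 -0.212  0.054] [-0.45  1.12  2.62  3.13  1.81 -1.58]
side -15 [ 0.445 -0.212  0.055] [-0.45  1.23  2.6   3.13  1.99 -1.58]
side -10 [ 0.445 -0.212  0.055] [-0.45  1.32  2.57  3.13  2.14 -1.58]
side -5 [ 0.446 -0.212  0.056] [-0.45  1.4   2.53  3.13  2.27 -1.58]
side 0 [ 0.447 -0.212  0.056] [-0.45  1.46  2.48  3.13  2.37 -1.58]
```

```bash
cat >> m.py <<'E'
TH=[0,.35,.7,1.05,1.4,1.8,2.3];PH=[-48,-50,-45,-36,-28,-22,-18]
def lift(th,y=0.,dz=0.,v=.08):
    phi=np.radians(np.interp(th,TH,PH));p=liptarget(th,y,phi)+[0,0,dz];bot.servo_line(p,rad(p,phi),velocity=v)
E
python3 - <<'E'
from m import *
hand.move_gripper(0.0)
st("closed")
bot.goto_joints([-.5,.0,2.2,0,.4,0]);st()
bot.goto_joints([-.47,-.1,2.35,3.13,.3,-1.57]);st()
phi=np.radians(-48);p=liptarget(0,-.19,phi)+[0,0,.1]
bot.reach(p,rad(p,phi));o=st("high");print(np.round(o["joint_pos"],2))
lift(0,-.19,-.003,.15);st("side")
lift(0,-.01,-.003,.15);o=st("under");print(np.round(o["joint_pos"],2))
s=snap("scene","s1");cv2.imwrite("pics/s1c.png",cv2.resize(s["frame"][150:390,150:470,::-1],None,fx=2.2,fy=2.2))
E
```

```text
closed t0.87 pos [ 0.1912 -0.5951  0.2483] F [-0.1  0.6  0.1] g-0.0001
 t2.48 pos [ 0.4688 -0.2551  0.2451] F [ 0.2 -0.9 -0.3] g0.0002
 t5.12 pos [ 0.5306 -0.2666  0.3827] F [ 0.1  0.7 -0.2] g0.0003
high t6.13 pos [ 0.4455 -0.2126  0.1478] F [ 0.1 -0.3 -0.5] g-0.0002
[-0.45  0.17  2.49  3.13  0.25 -1.56]
side t6.97 pos [ 0.4449 -0.2123  0.0445] F [-0.1  0.4  1. ] g0.0002
under t8.32 pos [ 0.4413 -0.0324  0.0438] F [ 0.5  0.1 -0.2] g-0.0002
[-0.08  0.55  2.62  3.14  0.76 -1.57]
```

View pics/s1c.png

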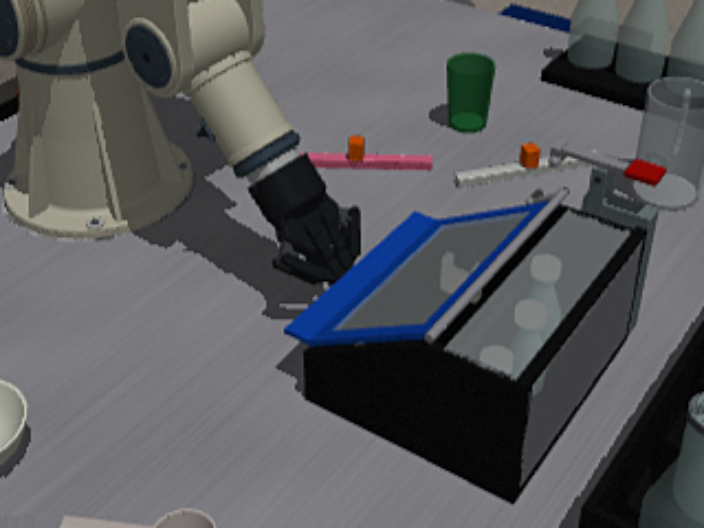

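The finger is under the lip's middle (about (345,270) in the crop) with no contact force. Now I'll raise the door.

Run:
```python
from m import *
for th in(.12,.25,.4,.6,.8,1.05,1.3,1.55,1.8,2.0,2.12,2.2):
    lift(th,-.005,v=.11);o=st("%.2f"%th)
    if np.linalg.norm(o["wrist_force"])>60: break
snap("scene","s2")
c=np.load("s2.npz");cv2.imwrite("pics/s2c.png",cv2.resize(c["frame"][100:380,200:520,::-1],None,fx=2,fy=2))
```

```text
0.12 t8.78 pos [ 0.428  -0.0276  0.0703] F [-6.8 -0.6 -2. ] g-0.0001
0.25 t9.18 pos [ 0.4196 -0.0277  0.0963] F [-7.5 -0.8 -1.6] g-0.0000
0.40 t9.62 pos [ 0.4153 -0.0277  0.1268] F [-5.9  0.4 -1.7] g-0.0003
0.60 t10.12 pos [ 0.418  -0.0276  0.1671] F [-0.4  0.2  0.3] g-0.0000
0.80 t10.62 pos [ 0.4272 -0.0273  0.2033] F [ 0.6  0.  -0.3] g-0.0001
1.05 t11.13 pos [ 0.4442 -0.027   0.2404] F [-1.7  0.3  0.6] g-0.0003
1.30 t11.66 pos [ 0.4707 -0.0265  0.2717] F [-1.7 -0.2 -0.4] g-0.0003
1.55 t12.19 pos [ 0.5045 -0.0259  0.2957] F [-0.2  0.1 -0.4] g0.0001
1.80 t12.72 pos [ 0.5438 -0.0252  0.3112] F [-0.5  0.5  0.6] g0.0003
2.00 t13.18 pos [ 0.5775 -0.0246  0.3166] F [-0.5  0.3  0.7] g0.0001
2.12 t13.53 pos [ 0.598  -0.0242  0.3163] F [-0.8 -1.1  1.2] g0.0001
2.20 t13.80 pos [ 0.6117 -0.0239  0.3149] F [-1.7  0.1  1.1] g-0.0002
```

View pics/s2c.png

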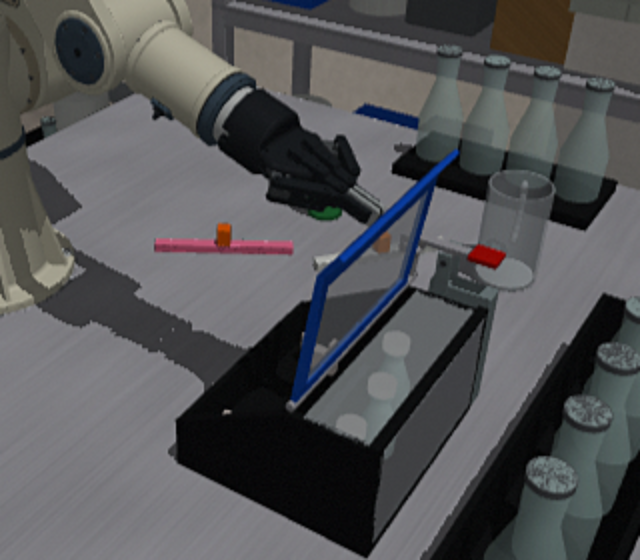

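```bash
cat >> m.py <<'E'
def lipedge(th,y):
    v=np.array([-.171,-.080]);c,s=np.cos(th),np.sin(th)
    return L([c*v[0]+s*v[1],y,.150-s*v[0]+c*v[1]])
def doorang(c,ys=(-.09,.09)):
    # angle at which the projected lip-edge points meet the outer boundary of the blue door in the image
    m=hsvmask(c,(106,120,50),(126,255,255));out=[]
    for y in ys:
        a=np.arange(0,2.4,.005);P=np.array([proj(c,lipedge(t,y)) for t in a]).round().astype(int)
        ok=(P[:,0]>=0)&(P[:,0]<640)&(P[:,1]>=0)&(P[:,1]<480)
        h=np.array([o and m[p[1],p[0]]>0 for p,o in zip(P,ok)])
        out.append((round(float(a[h].min()),3),round(float(a[h].max()),3)) if h.any() else None)
    return out
E
python3 - <<'E'
from m import *
print("s0",doorang(np.load("scene0.npz")),"s2",doorang(np.load("s2.npz")))
for th in(2.24,2.27):
    lift(th,-.005,v=.05);o=st("%.2f"%th)
    if abs(o["wrist_force"][0])>25: break
print(doorang(snap("scene","s3")))
lift(2.1,-.005,v=.04);st();print(doorang(snap("scene","s4")))
lift(2.0,-.005,v=.05);bot.dwell(.4);st();print(doorang(snap("scene","s5")))
E
```

```text
s0 [(0.0, 0.01), (0.0, 0.015)] s2 [(2.195, 2.27), (2.2, 2.245)]
2.24 t14.14 pos [ 0.6186 -0.0239  0.314 ] F [-1.3  0.2  1.5] g-0.0002
2.27 t14.39 pos [ 0.6233 -0.0238  0.313 ] F [-7.5  0.2  3.4] g-0.0001
[(2.255, 2.315), (2.26, 2.31)]
 t15.32 pos [ 0.5947 -0.0243  0.3166] F [-6.8  0.3  1.8] g0.0000
[(2.095, 2.195), (2.085, 2.14)]
 t16.27 pos [ 0.5778 -0.0246  0.3165] F [ 0.1 -0.5 -0.5] g0.0001
[(2.095, 2.19), (2.085, 2.135)]
```

```bash
cat >> m.py <<'E'
def down(jaw,p,prefer=0.):
    best=None
    for s in(1,-1):
        q=ori([0,0,-1],s*np.r_[jaw,0]);j=kinematics.solve_ik(p,q)
        if j is not None and (best is None or abs(j[5]-prefer)<abs(best[1][5]-prefer)):best=(q,j)
    return best
E
python3 - <<'E'
from m import *
p=get_obs()["position"];bot.servo_line([.46,p[1],.33],velocity=.25)
bot.goto_joints([.2,-.1,2.0,3.13,.3,-1.57])
bot.goto_joints([.66,.0,2.0,0,1.1,0]);st()
hand.move_gripper(.07)
t=np.load("top0.npz");print("barmid",cast(t,(176.1,265.7),.012))
yb=-.665;jaw=np.array([-np.sin(yb),np.cos(yb)])
g=np.array([.459,.3605]);q,j=down(jaw,[*g,.12]);print(np.round(j,2))
bot.reach([*g,.12],q);o=st();print(np.round(o["joint_pos"],2))
c=snap("top","t1");snap("scene","s6")
cv2.imwrite("pics/t1c.png",cv2.resize(c["frame"][120:330,130:430,::-1],None,fx=2.6,fy=2.6,interpolation=cv2.INTER_CUBIC))
E
```

```text
t21.15 pos [0.3456 0.2702 0.2779] F [ 0.3 -0.1  0.4] g0.0000
barmid [0.46046202 0.36000315 0.012     ]
[ 0.66  0.44  1.83 -0.    0.87 -0.24]
 t22.68 pos [0.4588 0.3603 0.1206] F [ 0.8 -0.   0.2] g0.0702
[ 0.66  0.44  1.83 -0.    0.87 -0.24]
```

View pics/t1c.png

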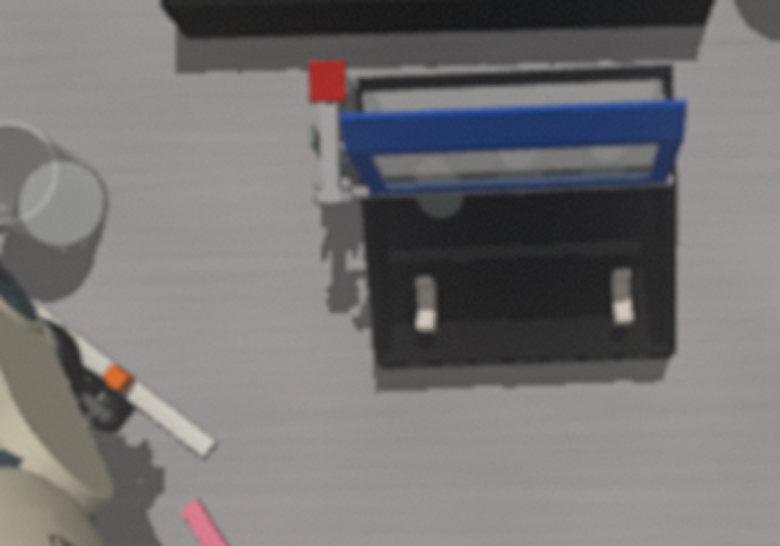

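Run:
```python
from m import *
c=np.load("t1.npz")
hs=cv2.cvtColor(c["frame"],cv2.COLOR_RGB2HSV);m=np.zeros((480,640),np.uint8)
m[215:255,280:380]=(hs[215:255,280:380,2]>75)*255
for a,ce,b in blobs(m,20):
    ys,xs=np.where(b);print(a,ce.round(1),xs.min(),xs.max(),ys.min(),ys.max(),"z.05",cast(c,((xs.min()+xs.max()+1)/2,(ys.min()+ys.max()+1)/2),.05).round(4))
for y in(.09,-.09):
    print("pred",proj(c,L([-.085,y,.05])).round(1),[proj(c,L([-.085+d,y,z])).round(1).tolist() for d,z in((-.015,.058),(.015,.058),(-.015,.04),(.015,.04))])
bot.servo_line([.4597,.3603,.034],velocity=.12);st("at")
hand.move_gripper(0.0,strength=50);st("grip")
p=get_obs()["position"];bot.servo_line([p[0],p[1],.20],velocity=.15);st("up")
s=snap("scene","s7");t=snap("top","t2")
for n,k in(("scene",s),("top",t)):
    for a,ce,_ in blobs(hsvmask(k,(6,150,90),(16,255,255)),5):print(n,a,ce.round(1))
a=cv2.resize(s["frame"][110:310,300:500,::-1],(400,400),interpolation=cv2.INTER_CUBIC);b=cv2.resize(t["frame"][170:370,90:290,::-1],(400,400),interpolation=cv2.INTER_CUBIC)
cv2.imwrite("pics/g.png",np.hstack([a,b]))
```

```text
169 [369.  234.1] 365 374 223 244 z.05 [ 0.524  -0.1112  0.05  ]
168 [293.3 237. ] 289 297 226 247 z.05 [0.5206 0.0695 0.05  ]
pred [293.5 235.6] [[293.4, 241.6], [293.0, 228.9], [294.0, 242.4], [293.6, 229.9]]
pred [369.7 232.7] [[370.1, 238.7], [369.6, 225.9], [369.7, 239.5], [369.2, 226.9]]
at t23.65 pos [0.4601 0.3606 0.0346] F [ 0.1  1.  -0.2] g0.0699
grip t24.16 pos [0.46   0.3605 0.0346] F [-0.7 -0.6  6.4] g0.0193
up t25.42 pos [0.4595 0.3601 0.199 ] F [-0.2 -0.1 -1.6] g0.0189
scene 62 [397.8 170.7]
scene 66 [311.5 217. ]
top 11 [153.  257.4]
top 72 [223.8 351.3]
```

View pics/g.png

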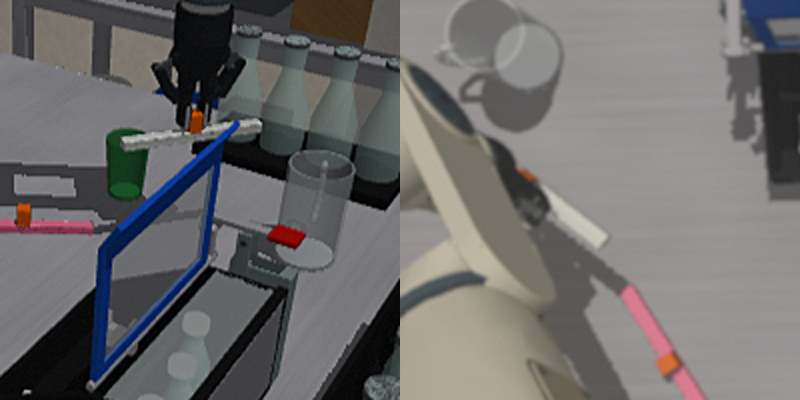

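Run:
```python
from m import *
cur=Ro.from_quat(get_obs()["orientation"])
yl=.0185;jaw=np.array([-np.sin(yl),np.cos(yl)])
qs=[ori([0,0,-1],s*np.r_[jaw,0]) for s in(1,-1)]
q=min(qs,key=lambda a:(Ro.from_quat(a)*cur.inv()).magnitude())
T=np.array([.5245,-.0205])
bot.servo_line([.47,.12,.20],q,velocity=.22)
bot.servo_line([*T,.16],q,velocity=.2);o=st("above");print(np.round(o["joint_pos"],2))
c=snap("top","t3");s=snap("scene","s8")
bot.servo_line([*T,.085],velocity=.12);st("low")
bot.servo_line([*T,.0755],velocity=.03);st("laid")
s=snap("scene","s9");print(doorang(s))
a=cv2.resize(s["frame"][190:390,270:470,::-1],(400,400),interpolation=cv2.INTER_CUBIC);b=cv2.resize(c["frame"][140:290,240:440,::-1],(400,300),interpolation=cv2.INTER_CUBIC)
cv2.imwrite("pics/l.png",np.hstack([a,np.vstack([b,np.zeros((100,400,3),np.uint8)])]))
```

```text
above t27.69 pos [ 0.5242 -0.0197  0.1601] F [ 0.3  0.5 -1.5] g0.0193
[-0.04  0.31  1.93  0.    0.91 -1.63]
low t28.57 pos [ 0.5249 -0.0204  0.0855] F [ 0.3  0.8 -1.3] g0.0192
laid t29.03 pos [ 0.5244 -0.0205  0.0754] F [-0.9  0.4 -0.8] g0.0191
[(2.095, 2.19), (2.085, 2.135)]
```

View pics/l.png

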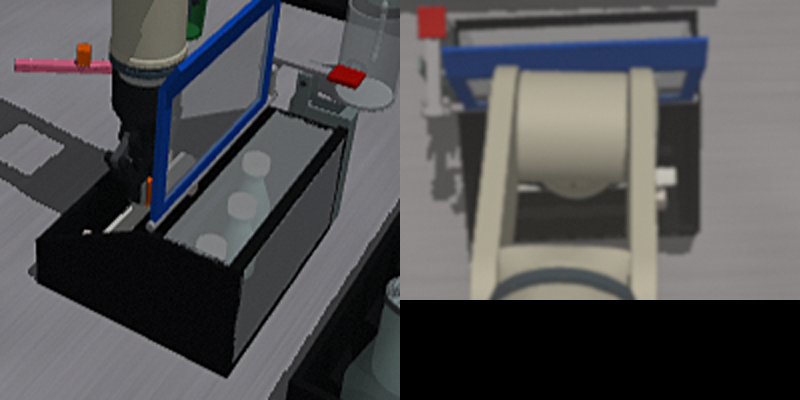

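Run:
```python
from m import *
p=get_obs()["position"]
bot.servo_line([p[0],p[1],.0742],velocity=.02);st("touch")
hand.move_gripper(.045);st("open")
bot.servo_line([p[0],p[1],.21],velocity=.2);st("up")
bot.servo_line([.47,.16,.33],velocity=.35);st("away")
c=snap("top","t4");s=snap("scene","s10");print(doorang(s))
for n,k in(("scene",s),("top",c)):
    for a,ce,_ in blobs(hsvmask(k,(6,150,90),(16,255,255)),5):print(n,a,ce.round(1), cast(c,ce,.075).round(4) if n=="top" else "")
print("pred grip top",L([-.085,0,.075]))
cv2.imwrite("pics/t4c.png",cv2.resize(c["frame"][140:290,230:430,::-1],(800,600),interpolation=cv2.INTER_CUBIC))
```

```text
touch t29.33 pos [ 0.5248 -0.0205  0.0746] F [-0.6 -0.6  3.2] g0.0191
open t29.70 pos [ 0.5245 -0.0205  0.0741] F [-0.2  0.8 -0.7] g0.0449
up t30.52 pos [ 0.5239 -0.0205  0.2091] F [-0.2  0.2 -0.2] g0.0450
away t31.32 pos [0.4695 0.1592 0.3284] F [ 0.4 -0.2 -0.8] g0.0448
[(2.095, 2.19), (2.085, 2.135)]
scene 60 [311.5 217.4] 
scene 113 [340.8 284.5] 
top 84 [330.3 232.8] [ 0.5258 -0.0181  0.075 ]
pred grip top [ 0.52551377 -0.02052992  0.075     ]
```

View pics/t4c.png

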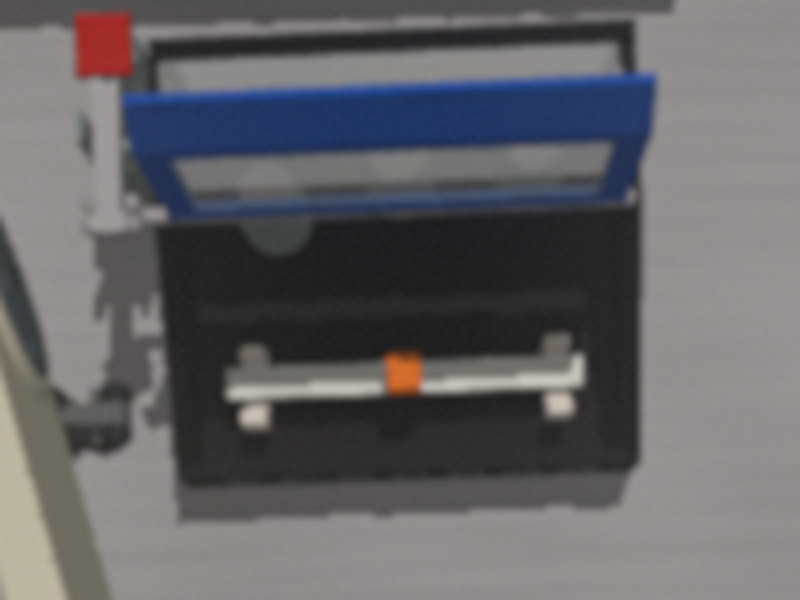

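Run:
```python
from m import *
hand.move_gripper(0.0)
bot.servo_line([.55,.23,.33],velocity=.35)
bot.servo_line([.691,.22,.30],velocity=.35)
P=np.array([.691,.137])
bot.servo_line([*P,.24],velocity=.2);o=st("over pad");print(np.round(o["joint_pos"],2))
bot.servo_line([*P,.222],velocity=.06);st("a")
for z in(.217,.2125,.2095,.207):
    bot.servo_line([*P,z],velocity=.05);bot.dwell(.1);o=st(str(z))
    if o["wrist_force"][2]>15:break
bot.dwell(.3);s=snap("scene","s11");print(doorang(s));bot.dwell(.4);s=snap("scene","s12");print(doorang(s));st()
```

```text
over pad t33.59 pos [0.6911 0.1376 0.2413] F [-0.3  0.3  0.4] g-0.0004
[ 0.19  0.48  1.45  0.    1.21 -1.4 ]
a t34.04 pos [0.6906 0.1373 0.2214] F [ 0.3 -0.8  0.4] g0.0002
0.217 t34.39 pos [0.6912 0.1372 0.2174] F [1.2 0.5 2.5] g-0.0001
0.2125 t34.74 pos [0.6917 0.1371 0.2129] F [5.  1.2 2.8] g0.0004
0.2095 t35.09 pos [0.6919 0.1371 0.2119] F [ 0.7 -0.4 15.8] g0.0003
[(0.62, 2.08), (0.385, 0.965)]
[(0.47, 1.86), (0.325, 0.8)]
 t35.89 pos [0.6919 0.1371 0.2119] F [ 0.9  0.3 16.2] g0.0002
```

Run:
```python
from m import *
bot.servo_line([.691,.139,.27],velocity=.2)
bot.servo_line([.691,.22,.30],velocity=.3)
bot.servo_line([.50,.25,.33],velocity=.3);st()
for i in range(8):
    s=snap("scene",f"w{i}");d=doorang(s);print(d)
    if i and d==last:break
    last=d;bot.dwell(.7)
st()
cv2.imwrite("pics/w.png",cv2.resize(s["frame"][110:390,200:500,::-1],None,fx=2,fy=2))
```

```text
t37.58 pos [0.5011 0.2495 0.3297] F [-0.1  0.5  0.3] g0.0000
[(0.34, 1.745), (0.25, 0.665)]
[(0.325, 1.745), (0.25, 0.65)]
[(0.325, 1.745), (0.25, 0.65)]
 t39.13 pos [0.5  0.25 0.33] F [-0.1 -0.7 -0.5] g-0.0002
```

View pics/w.png

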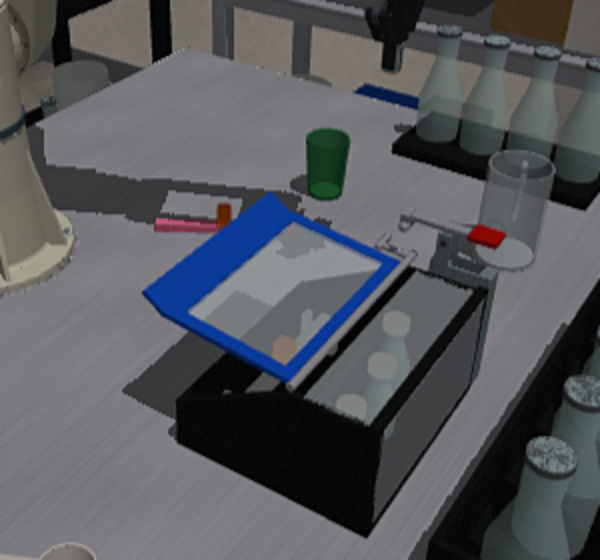

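Run:
```python
from m import *
def tgt(th,off=0.):
    v=np.array([-.1555,-.077]);c,s=np.cos(max(th,0)),np.sin(max(th,0))
    return L([c*v[0]+s*v[1],0,.150-s*v[0]+c*v[1]+.011*np.sin(max(th,0))+TIP+off])
q=ori([0,0,-1],RL@[0,1,0]);cur=Ro.from_quat(get_obs()["orientation"])
q=min([q,ori([0,0,-1],RL@[0,-1,0])],key=lambda a:(Ro.from_quat(a)*cur.inv()).magnitude())
p=tgt(.75,.06);bot.servo_line([p[0],p[1],.33],q,velocity=.3)
bot.servo_line(tgt(.78,.004),velocity=.15);st("touch")
for th in(.65,.55,.45,.35,.25,.17,.1,.05,.02,0):
    bot.servo_line(tgt(th),velocity=.06);o=st("%.2f"%th)
    if np.linalg.norm(o["wrist_force"])>25:break
for off in(-.0015,-.003,-.0045):
    if o["wrist_force"][2]>12:break
    bot.servo_line(tgt(0,off),velocity=.03);o=st(str(off))
bot.dwell(.3)
p=get_obs()["position"];bot.servo_line([p[0],p[1],.20],velocity=.1)
bot.servo_line([.40,.20,.30],velocity=.3);st()
s=snap("scene","f");t=snap("top","ft");print(doorang(s),doorang(np.load("scene0.npz")))
a=cv2.resize(s["frame"][160:380,240:480,::-1],(480,440),interpolation=cv2.INTER_CUBIC);b=cv2.resize(t["frame"][130:350,250:410,::-1],(320,440),interpolation=cv2.INTER_CUBIC)
cv2.imwrite("pics/f2.png",np.hstack([a,b]))
```

```text
touch t41.00 pos [ 0.4464 -0.0216  0.2339] F [ 0.3 -0.3  0.6] g0.0003
0.65 t41.61 pos [ 0.4401 -0.0221  0.2063] F [0.  0.5 0.1] g-0.0001
0.55 t42.06 pos [ 0.4373 -0.0221  0.1879] F [ 1.  -0.5  0.1] g0.0005
0.45 t42.52 pos [ 0.4366 -0.0221  0.1696] F [ 0.4  0.3 -0.4] g0.0004
0.35 t42.98 pos [ 0.4376 -0.0221  0.1513] F [-0.2  0.9  0.2] g-0.0000
0.25 t43.43 pos [ 0.4404 -0.022   0.1331] F [-0.  -0.8  0.1] g0.0003
0.17 t43.83 pos [ 0.4439 -0.022   0.1188] F [0.4 1.  0.3] g0.0001
0.10 t44.19 pos [ 0.4478 -0.0219  0.1065] F [-0.1  0.3 -0.4] g0.0001
0.05 t44.49 pos [ 0.4512 -0.0218  0.098 ] F [ 0.3 -0.   0.6] g0.0001
0.02 t44.74 pos [ 0.4534 -0.0218  0.0931] F [-1.   0.1 -1. ] g0.0003
0.00 t44.99 pos [ 0.455  -0.0218  0.09  ] F [-2.   0.3  3.4] g-0.0003
-0.0015 t45.24 pos [ 0.4551 -0.0218  0.0897] F [-7.9  0.4 25.4] g-0.0005
 t47.79 pos [0.3997 0.1992 0.2992] F [ 0.3  0.2 -0.3] g0.0003
[(0.0, 0.01), (0.0, 0.015)] [(0.0, 0.01), (0.0, 0.015)]
```

View pics/f2.png

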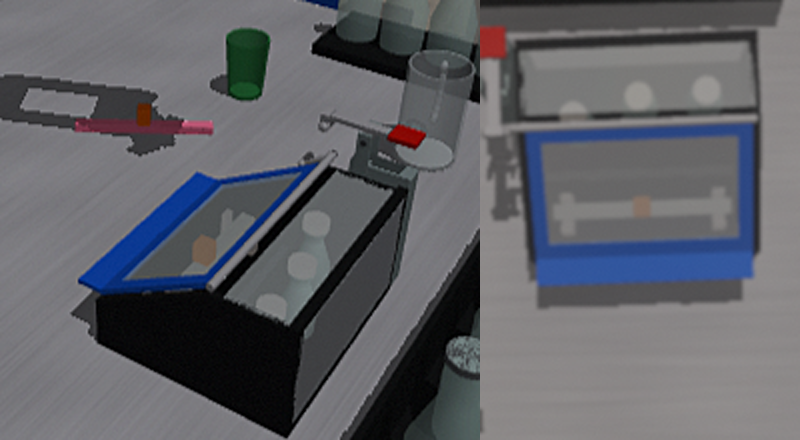

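Run:
```python
from m import *
for a,b in(("scene0","f"),("top0","ft")):
    for f in(a,b):
        print(f,[(x,ce.round(1).tolist()) for x,ce,_ in blobs(hsvmask(np.load(f+".npz"),(0,180,120),(4,255,255)),40)])
st();hand_in()
```

```text
scene0 [(np.int32(96), [443.0, 226.9])]
f [(np.int32(97), [443.0, 226.8])]
top0 [(np.int32(154), [255.6, 150.7])]
ft [(np.int32(153), [255.7, 150.7])]
 t47.89 pos [0.3999 0.1988 0.2992] F [ 0.4  0.2 -0.7] g0.0002
the job is handed in; nothing more can be done
```

I finished the task and handed the job in at about 48 s of the 72 s allowed. The hand-in gave no verdict.

- **Door raised:** I raised the door with a finger under the lip. It stayed at about 2.1 rad after I backed the finger off, so the stay had locked.
- **Bar laid:** I laid the aluminium bar across both saddles. Its grip centre measured within about 3 mm of half-way between them before the door came down. The pink bar was the lookalike, and I left it alone.
- **Door shut:** I pressed the red pad, and the door sank by itself to about 0.65 rad. I then pushed it down slowly until it met a firm stop at 25 N.

**Last checks:**
- The door edge and the red pad are within 0.1 pixel of where they were at the start, so the door reads shut and the catch at rest.
- The bar shows level in both saddles through the panel, and all three carafes are upright.
- The hand is clear of everything.

**Checks that disagreed or were left out:**
- **Door reading while part-way down:** my camera reading of the door angle was ambiguous there, so I judged that stage from the picture as well.
- **Push force:** the wrist showed almost no force until the last few millimetres, less than the stated 0.4 N m would suggest. The final pictures still show the door shut.
- **Other things on the counter:** I only looked at these in the pictures and did not measure them again. The last picture shows the jug and tumbler where they were. It does not show the bowl, tin, jar or scoop.

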